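# Fit the capsule-rolling head to the foil spinner's spindle

## Robot

A 6-joint arm with a two-finger parallel gripper is mounted at the origin on the work surface. World frame = base frame: x ahead of the robot, y to its left, z up, the work surface at z = 0. Lengths are in m, angles in rad, forces in N, time in s.
With the tool pointing down it reaches from about 0.3 to 0.775 m from the base axis. Payload 14.6 kg.
Tool frame: the origin (TCP) lies on the centre line of the jaws, within the pads' length; the fingertips stand 11 mm ahead of it and the grasp point (between the pads) lies 8 mm behind it; y points along the fingers, x is the direction in which the jaws open and shut, and the axes are right-handed (so a half turn about y gives the same grasp; the last joint's range is limited). The gripper opens to 94 mm and grips with 3 to 60 N. Pads are 16 mm wide; open, the fingers measure 119 mm over their backs; the gripper's body (75 mm by 177 mm) begins 78 mm behind the grasp point.
Start: joints at [-1.321, 0.3, 1.521, -0, 1.321, -0.067], TCP at [0.171, -0.523, 0.216] pointing down, gripper open.
Joint ranges: [-3.03, 3.03], [-0.79, 2.21], [0.23, 2.52], [-1.04, 4.18], [0, 3.07], [-2.55, 2.55]. Speed limits (rad/s): [2.22, 2.22, 2.57, 3.14, 3.14, 3.14].

## Interface

Orientations are given as [roll, pitch, yaw] about the fixed x, y, z axes, in that order (R = Rz(yaw) Ry(pitch) Rx(roll)).
In Python, from station import ctrl, imaging gives the robot as it stands. The module is installed in compiled form; this text tells all that it offers.
- The arm moves only by the tool apply_moves, never from a script. Its argument "deltas" is a list of rows, each an object with "dp": the shift along the tool's x, y, z in m, a list of three; "roll": the turn about the tool's y in rad; "grip": the closure, from -1 (fully open) to 1 (shut). In form: [{"dp": [tx, ty, tz], "roll": roll, "grip": grip}, ...]. A call has 1 to 10 rows; each row shifts and turns the commanded pose from where the row before left it, along the tool's axes as they then stand; what a row does not reach is not made up. A row lasts 1/8 s, in which the tool goes at most 62.5 mm and 10.7 degrees, less where a joint would pass 70% of its speed; a pose out of reach is approached as far as the arm can. A call with a gripper value outside its range is refused whole. The fingers move at their own pace and stop on an object; "newtons" is the grip in N (left out, the last holds). Time passes only in rows, so rows that do not move let the fingers close. It gives the time, the measured TCP pose, the force and the opening at its end, in the units of the state.
- ctrl.get_obs(): the state, without advancing time (a new reading comes with each control period).
- imaging.camera(name): name is "side" or "top"; returns the picture (384x512x3 uint8, blue, green, red); there is no depth.
- imaging.camera_info(name): a dict with "K" (3x3 intrinsics, pixels), "world_from_camera" (4x4, takes a point from camera to world coordinates). Camera axes: x right, y down, z forward; pixel columns grow to the right and rows downward; lengths in m; the calibration is good to about 2 mm. A picture is of the moment at which its call begins. camera_info takes no time and is no camera call.
- ctrl.hand_in(): hands the job in, once; it reports no verdict.
The state is a dict: "time_s": time; "qpos": joint angles; "joint_vel": joint speeds; "tau": joint torques, N m; "ee_pos": TCP position; "eef_rot": TCP orientation; "force": force on the tool from outside, world axes, zero at the start; "moment": the same for the moment, N m; "grip_width": finger opening in m.
Only numpy, scipy, OpenCV 4.12 (cv2) and the standard library are available. Lean on these libraries where they do the work, as an engineer would, in place of code of your own. Each camera call takes 0.05 s, during which the arm holds its last target. There are 200 camera calls.

## Task

Take the slotted rolling head out of the wooden rack and fit it to the drive unit: taper shank down into the spindle, the slots in its flange over the spindle's two dogs, flange fully home on the spindle face. Then turn the seated head clockwise (seen from above), the spindle going round with it, until the spindle comes up against its stop, and let go. Work gently, never forcing head against spindle, and leave the other head and the things around as they are.

Things in the scene. Friction and masses are not known exactly. Their poses are not given: they have to be found in the camera images.
- head_grip (a point): Middle of the grip body of the slotted rolling head (loose steel and aluminium, 0.4 to 0.6 kg). The body is a plain round cylinder 44 mm in diameter, from 30 mm above this point to 33 mm below it. Axes: z up along the head's axis (shank at -z), x along the line through the flange's two slots; a half turn about z gives the same head.
- head_flange (a point): On the same head: centre of the flange's flat underside, 45 mm below head_grip, same axes. Flange 64 mm in diameter, 12 mm thick, with two opposite slots 11 mm wide along x, cut right through and open at the rim, reaching in to 15 mm from the axis. Below it the taper shank: 48 mm long, 24 mm in diameter at the flange, 16 mm near its end, tip 12 mm.
- nose (a point): Centre of the flat upward spindle face (64 mm wide), 110 mm above the table, 20 mm above the housing. z: spindle axis, up; x, y: those of the fixed housing, they do NOT turn with the spindle. In it is the taper bore, 26 mm wide at the mouth, with the shank's taper and 0.9 mm clearance all round. Home: head_flange at this point. Over 60 N between head and drive unit is forcing it.
- dog_tops (a point): On the spindle axis, level with the tops of two round-topped dogs (8 mm wide, 6.5 mm high, 16 to 30 mm from the axis, opposite each other) that turn with the spindle; axes as nose. Their direction is not measured: at first their line lies 0.4 to 1.0 rad anticlockwise from above of this x axis. With 5 N down, a flange turned on the dogs does not drag the spindle.
- drive: Drive unit of a bench foil spinner, fixed, grey housing 170 x 150 mm, 90 mm high, with its spindle nose pointing up in the middle of its top and a green motor 86 mm in diameter sticking out 150 mm beyond its -y side. Origin at the centre of its underside, axes as nose. The spindle turns stiffly (0.25 N m) and stays where left; clockwise it ends at a solid stop, with the dogs' line along x. There the twist rises at once: keep it under 0.5 N m.
- rack: Fixed wooden block 110 (x) x 220 (y) x 65 mm (z) with two blind holes 31 mm wide and 55 mm deep at y = +55 and -55 mm, holding the two heads shank down with their flanges resting on its top. Origin at the centre of its underside.
- spare_mid (a point): Middle of the other head (loose), standing in the rack's other hole: a short aluminium cylinder 54 mm in diameter and 34 mm high on a plain round flange 64 mm in diameter and 12 mm thick without slots. Not to be used; this point is 23 mm above the rack's top.
- bottle: Full green wine bottle, standing, 75 mm in diameter and 298 mm high; origin at the centre of its underside. Bystander.
- candle: Squat yellow candle, 62 mm in diameter and 47 mm high; origin at the centre of its underside. Bystander.
- wrench_grip (a point): Handle of a steel wrench 180 mm long lying on the table. Bystander.
Mind the look-alikes: they are no part of the job. What is shaped like the part that bears head_grip but pink is not meant.

How it is judged:
By the outcome, as a careful person would: the job done as asked, in the order asked, and still so for the second after the job is handed in, with the robot touching nothing.
It also fails if it takes over 72 s, if anything falls off the work surface, if the arm or the gripper's body presses on something with over 40 N, if the wrist force passes 120 N, or if a joint passes its speed limit or range.

## Working session

There is one attempt and no reset: what is moved stays moved. The work goes in short steps, Python scripts to look and compute and a tool call to move; the robot and the scene stay as the last step left them, time stands still between calls to the robot, and variables do not carry over. Pictures are saved under pics/ and viewed, about 8 in all and at most 12, crops included, and the job is handed in when it is done.

Besides the shell and the picture viewer there is one more tool, called after "Request:" as name(argument=value, ...) on one line, values as JSON. apply_moves: Moves the arm, as the interface text tells. Its arguments: {"type":"object","properties":{"deltas":{"type":"array"},"newtons":{"type":"number"}},"required":["deltas"]}

```bash
mkdir -p pics; cat > h.py <<'E'
import numpy as np, cv2
from station import ctrl, imaging
def ray(n,u,v):
    i=imaging.camera_info(n);K=np.array(i["K"]);T=np.array(i["world_from_camera"])
    d=T[:3,:3]@np.linalg.inv(K)@[u,v,1];return T[:3,3],d
def onz(n,u,v,z):
    o,d=ray(n,u,v);return (o+d*(z-o[2])/d[2]).round(4)
def pix(n,p):
    i=imaging.camera_info(n);K=np.array(i["K"]);T=np.linalg.inv(np.array(i["world_from_camera"]))
    c=K@(T[:3,:3]@np.array(p)+T[:3,3]);return (c[:2]/c[2]).round(1)
E
python3 - <<'E'
from h import *
for n in("side","top"):
    im=imaging.camera(n);cv2.imwrite(f"pics/{n}0.png",im)
    i=imaging.camera_info(n);print(n,np.round(i["K"],1).tolist(),np.round(i["world_from_camera"],3).tolist())
o=ctrl.get_obs();print(o)
a=np.vstack([cv2.imread("pics/top0.png"),cv2.imread("pics/side0.png")])
E
```

```text
side [[371.6, 0.0, 252.6], [0.0, 371.6, 188.5], [0.0, 0.0, 1.0]] [[-0.663, -0.562, 0.494, 0.192], [-0.748, 0.499, -0.437, 0.449], [-0.001, -0.659, -0.752, 0.704], [0.0, 0.0, 0.0, 1.0]]
top [[490.8, 0.0, 270.4], [0.0, 490.8, 191.1], [0.0, 0.0, 1.0]] [[0.026, -0.982, 0.186, 0.338], [-1.0, -0.026, 0.003, 0.121], [0.002, -0.186, -0.983, 1.222], [0.0, 0.0, 0.0, 1.0]]
{'time_s': 0.1, 'qpos': array([-1.32062177e+00,  3.00420352e-01,  1.52148202e+00, -2.21091771e-05,
        1.32071579e+00, -6.65809222e-02]), 'joint_vel': array([ 2.87582163e-05, -2.94214338e-03, -1.86500110e-03, -1.37383428e-03,
       -3.64610593e-04, -1.10463776e-03]), 'tau': array([ 1.48044295e-03, -5.32641792e+01, -3.53283906e+01,  7.08934455e-02,
        2.34650873e-02, -7.83765245e-05]), 'ee_pos': array([ 0.17126558, -0.52242959,  0.21595607]), 'eef_rot': array([-1.57074947e+00,  1.02466248e-03, -1.25403534e+00]), 'force': array([-0.12452255,  0.09667254, -0.14714761]), 'moment': array([-0.01928143, -0.0040417 ,  0.00736606]), 'grip_width': 0.09394360296030048}
```

View pics/top0.png

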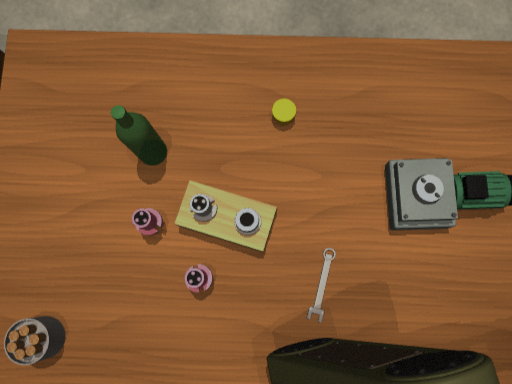

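View pics/side0.png

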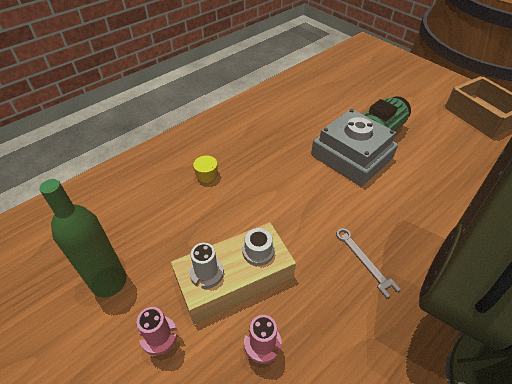

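Candidates for the slotted head are the grey cylinder in the rack (top 202,205; side 205,262), the two pink look-alikes (top 148,221 and 199,278), and the spare (top 247,221; short, wide, no slots). The grey tall one in the rack fits. I'll confirm it with an enlarged crop that also shows the spindle.

```bash
python3 - <<'E'
from h import *
t=cv2.imread("pics/top0.png");s=cv2.imread("pics/side0.png")
def c(im,u,v,w=33,h=25):return cv2.resize(im[v-h:v+h,u-w:u+w],(400,300),interpolation=cv2.INTER_CUBIC)
cv2.imwrite("pics/crop1.png",np.vstack([np.hstack([c(t,205,208),c(s,207,265)]),np.hstack([c(t,430,188),c(s,360,128)])]))
# rough
print("head top z.14",onz("top",202,202,.14),onz("side",204,249,.14))
print("spare top z.105",onz("top",247,218,.105),onz("side",259,238,.105))
print("nose z.11",onz("top",430,188,.11),onz("side",360,127,.11))
# rack corners at z=.065
g=cv2.cvtColor(t,cv2.COLOR_BGR2HSV)
def rect(im,n,m,z):
    cs,_=cv2.findContours(m,cv2.RETR_EXTERNAL,cv2.CHAIN_APPROX_NONE);k=max(cs,key=cv2.contourArea)
    P=np.array([onz(n,*p[0],z)[:2] for p in k],np.float32);r=cv2.minAreaRect(P);print(n,r,len(k))
for n,im in(("top",t),):
    hsv=cv2.cvtColor(im,cv2.COLOR_BGR2HSV);print(hsv[190,200],hsv[240,250],hsv[180,100],"housing",hsv[220,430],hsv[165,410],hsv[200,391])
    m=cv2.inRange(hsv,(18,60,110),(35,200,255));m[:170]=0;m[260:]=0;m[:,:170]=0;m[:,285:]=0;rect(im,n,m,.065)
    m=cv2.inRange(hsv,(0,0,85),(180,60,255));m[:140]=0;m[240:]=0;m[:,:375]=0;m[:,465:]=0;rect(im,n,m,.09)
E
```

```text
head top z.14 [0.514  0.2769 0.14  ] [0.5136 0.2793 0.14  ]
spare top z.105 [0.4853 0.1769 0.105 ] [0.4831 0.175  0.105 ]
nose z.11 [ 0.5655 -0.2436  0.11  ] [ 0.5575 -0.2315  0.11  ]
[ 23 117 175] [ 26 108 174] [ 13 166 158] housing [30 15 50] [ 41  22 129] [30 13 39]
top ((0.49686866998672485, 0.23045295476913452), (0.22085081040859222, 0.11165161430835724), 74.3140869140625) 260
top ((0.5588544607162476, -0.23416101932525635), (0.1627635806798935, 0.14882348477840424), 3.2766952514648438) 252
```

View pics/crop1.png

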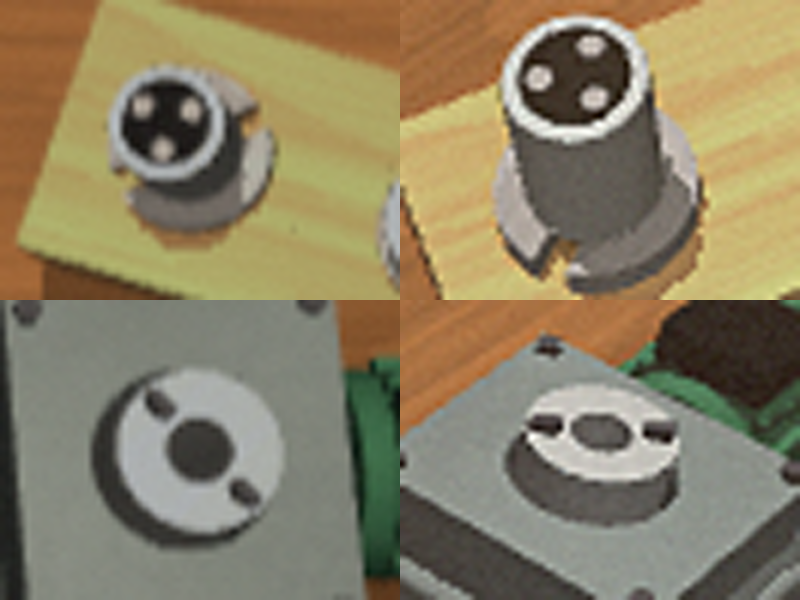

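```bash
cat >> h.py <<'E'
def ell(im,n,u,v,w,lo,hi,z,near=True):
    """centroid/diam on plane z of the blob with grey in lo..hi nearest to the window centre"""
    K=6;c=cv2.resize(im[v-w:v+w+1,u-w:u+w+1],None,fx=K,fy=K,interpolation=cv2.INTER_CUBIC)
    m=cv2.inRange(cv2.cvtColor(c,cv2.COLOR_BGR2GRAY),lo,hi)
    cs,_=cv2.findContours(m,cv2.RETR_EXTERNAL,cv2.CHAIN_APPROX_NONE);out=[]
    for k in cs:
        if cv2.contourArea(k)<60 or len(k)<5: continue
        P=np.array([onz(n,(p[0][0]+.5)/K-.5+u-w,(p[0][1]+.5)/K-.5+v-w,z)[:2] for p in k],np.float32)
        e=cv2.fitEllipse(cv2.convexHull(P));out.append((np.round(e[0],4),np.round(e[1],4)))
    return out
E
python3 - <<'E'
from h import *
I={n:cv2.imread(f"pics/{n}0.png") for n in("top","side")}
for n,u,v,w in(("top",430,188,20),("side",360,126,20)):
    print("face",n,ell(I[n],n,u,v,w,170,255,.11)); print(" bore/dogs",ell(I[n],n,u,v,8 if n=="top" else 8,0,110,.11))
for n,u,v in(("top",199,203),("side",203,249)):
    for t in(150,170): print("head",n,[e for e in ell(I[n],n,u,v,13,t,255,.14) if e[1][1]>.02])
D=[onz("top",423.4,180.3,.116)[:2],onz("top",437.4,195.,.116)[:2]]
S=[onz("side",360-33+(545-400)/6.06,103+(425-300)/6,.114)[:2],onz("side",360-33+(657-400)/6.06,103+(432-300)/6,.114)[:2]]
F=[onz("top",213.25,204.7,.077)[:2],onz("top",192.1,212.2,.077)[:2]]
for q,nm in((D,"dogs top"),(S,"dogs side"),(F,"slots top")):
    d=q[0]-q[1];print(nm,q,(q[0]+q[1])/2,np.degrees(np.arctan2(d[1],d[0])),np.hypot(*d))
print("side slot",onz("side",207-33+(565-400)/6.06,240+258/6,.077))
print("bottle",onz("top",152,157,0),"candle",onz("side",206,178,0))
# housing edges in top: dark screws
t=I["top"];print([ (p,onz("top",*p,.09)[:2]) for p in((401,165),(449,164),(0,0))])
hsv=cv2.cvtColor(t,cv2.COLOR_BGR2HSV);m=((hsv[...,2]>100)&(hsv[...,1]<70)).astype(np.uint8)*255;m[:140]=0;m[240:]=0;m[:,:375]=0;m[:,470:]=0
m=cv2.morphologyEx(m,cv2.MORPH_OPEN,np.ones((3,3)));cs,_=cv2.findContours(m,0,1);k=max(cs,key=cv2.contourArea)
P=np.array([onz("top",*p[0],.09)[:2] for p in k],np.float32);print(cv2.minAreaRect(P));print(cv2.approxPolyDP(k,4,True)[:,0].tolist())
print([onz("top",*p[0],.09)[:2].tolist() for p in cv2.approxPolyDP(k,4,True)])
E
```

```text
face top [(array([ 0.5601, -0.2349]), array([0.0386, 0.0569])), (array([ 0.5749, -0.2518]), array([0.0341, 0.0562]))]
 bore/dogs [(array([ 0.5504, -0.2581]), array([0.0092, 0.0109])), (array([ 0.5665, -0.2425]), array([0.0249, 0.0253])), (array([ 0.5821, -0.2288]), array([0.0076, 0.0097]))]
face side [(array([ 0.5639, -0.2392]), array([0.0625, 0.0634]))]
 bore/dogs [(array([ 0.5461, -0.2122]), array([0.019 , 0.0498])), (array([ 0.5506, -0.2541]), array([0.0063, 0.0118])), (array([ 0.5788, -0.2281]), array([0.0051, 0.0145])), (array([ 0.5637, -0.2388]), array([0.0241, 0.0243]))]Traceback (most recent call last):
  File "<stdin>", line 6, in <module>
  File "h.py", line 18, in ell
    P=np.array([onz(n,(p[0][0]+.5)/K-.5+u-w,(p[0][1]+.5)/K-.5+v-w,z)[:2] for p in k],np.float32)
                ~~~^^^^^^^^^^^^^^^^^^^^^^^^^^^^^^^^^^^^^^^^^^^^^^^^^
  File "h.py", line 7, in onz
    o,d=ray(n,u,v);return (o+d*(z-o[2])/d[2]).round(4)
        ~~~^^^^^^^
  File "h.py", line 4, in ray
    i=imaging.camera_info(n);K=np.array(i["K"]);T=np.array(i["world_from_camera"])
ValueError: time passes only in moves, steps and waits
```

```bash
python3 - <<'E'
s=open('h.py').read()
s=s.replace("def ray","CI={n:imaging.camera_info(n) for n in('top','side')}\ndef ray").replace("i=imaging.camera_info(n)","i=CI[n]")
open('h.py','w').write(s)
E
python3 - <<'E'
from h import *
I={n:cv2.imread(f"pics/{n}0.png") for n in("top","side")}
for n,u,v in(("top",199,203),("side",203,249)):
    for t in(150,170): print("head",n,[e for e in ell(I[n],n,u,v,13,t,255,.14) if e[1][1]>.02])
    print("head dark",n,[e for e in ell(I[n],n,u,v,13,0,60,.14) if e[1][1]>.015])
D=[onz("top",423.4,180.3,.116)[:2],onz("top",437.4,195.,.116)[:2]]
S=[onz("side",360-33+(545-400)/6.06,103+(425-300)/6,.114)[:2],onz("side",360-33+(657-400)/6.06,103+(432-300)/6,.114)[:2]]
F=[onz("top",213.25,204.7,.077)[:2],onz("top",192.1,212.2,.077)[:2]]
for q,nm in((D,"dogs top"),(S,"dogs side"),(F,"slots top")):
    d=q[0]-q[1];print(nm,(q[0]+q[1])/2,np.degrees(np.arctan2(d[1],d[0])),np.hypot(*d))
print("side slot",onz("side",207-33+(565-400)/6.06,240+258/6,.077))
print("bottle",onz("top",152,157,0),"candle",onz("side",206,178,0))
t=I["top"]
hsv=cv2.cvtColor(t,cv2.COLOR_BGR2HSV);m=((hsv[...,2]>100)&(hsv[...,1]<70)).astype(np.uint8)*255;m[:140]=0;m[240:]=0;m[:,:375]=0;m[:,470:]=0
m=cv2.morphologyEx(m,cv2.MORPH_OPEN,np.ones((3,3)));cs,_=cv2.findContours(m,0,1);k=max(cs,key=cv2.contourArea)
P=np.array([onz("top",*p[0],.09)[:2] for p in k],np.float32);print(cv2.minAreaRect(P));A=cv2.approxPolyDP(k,4,True)[:,0];print(A.tolist())
print([onz("top",*p,.09)[:2].tolist() for p in A])
E
```

```text
head top [(array([0.5156, 0.2917]), array([0.0601, 0.0855]))]
head top [(array([0.5116, 0.2852]), array([0.0375, 0.0403])), (array([0.5131, 0.2763]), array([0.0259, 0.0366]))]
head dark top [(array([0.5037, 0.2763]), array([0.0396, 0.0423])), (array([0.512 , 0.2838]), array([0.0298, 0.0313]))]
head side [(array([0.5081, 0.2842]), array([0.0451, 0.0568]))]
head side [(array([0.5082, 0.2846]), array([0.0437, 0.055 ]))]
head dark side [(array([0.5101, 0.2852]), array([0.0314, 0.0323]))]
dogs top [ 0.56515 -0.24255] 42.518145019579336 0.045721985958617296
dogs side [ 0.561   -0.23525] 42.58803102450644 0.045365735968900554
slots top [0.5089 0.2835] -68.60292945764095 0.05262736930533386
side slot [0.4943 0.3077 0.077 ]
bottle [0.6504 0.4314 0.    ] candle [0.762  0.1054 0.    ]
((0.5685757994651794, -0.2426881641149521), (0.14408311247825623, 0.12959422171115875), 3.3809988498687744)
[[398, 160], [404, 163], [398, 167], [402, 214], [408, 219], [451, 218], [456, 204], [452, 167], [446, 159]]
[[0.6355, -0.1764], [0.6285, -0.1905], [0.6184, -0.176], [0.5061, -0.1828], [0.4947, -0.1965], [0.4997, -0.2966], [0.533, -0.3097], [0.6218, -0.3041], [0.641, -0.2907]]
```

The crop confirms the grey head in the rack has slots: gaps show in its flange at crop (250,130) and (122,175). The dogs sit at about 42.5° world, and the housing yaw is about 3.4°. I'll start moving.

Request:
apply_moves(deltas=[{"dp": [0,-0.01,0],"roll": -0.14,"grip": -1},{"dp": [0,-0.01,0],"roll": -0.14,"grip": -1},{"dp": [0,-0.01,0],"roll": -0.14,"grip": -1},{"dp": [0,-0.01,0],"roll": -0.14,"grip": -1},{"dp": [0,0,0],"roll": -0.14,"grip": -1},{"dp": [0,0,0],"roll": -0.14,"grip": -1},{"dp": [0,0,0],"roll": -0.14,"grip": -1},{"dp": [0.005,0,0.04],"roll": 0,"grip": -1},{"dp": [0.005,0,0.04],"roll": 0,"grip": -1},{"dp": [0.005,0,0.04],"roll": 0,"grip": -1}])

```text
time_s: 1.35
ee_pos: [0.2185, -0.4099, 0.2561]
eef_rot: [-1.57, 0.0, -0.274]
force: [-0.3, -0.2, 0.2]
grip_width: 0.0936
```

Request:
apply_moves(deltas=[{"dp": [0.005,0,0.04],"roll": 0,"grip": -1},{"dp": [0.005,0,0.04],"roll": 0,"grip": -1},{"dp": [0.005,0,0.04],"roll": 0,"grip": -1},{"dp": [0.005,0,0.04],"roll": 0,"grip": -1},{"dp": [0.005,0,0.04],"roll": 0,"grip": -1},{"dp": [0.005,0,0.04],"roll": 0,"grip": -1},{"dp": [0.005,0,0.04],"roll": 0,"grip": -1},{"dp": [0.005,0,0.04],"roll": 0,"grip": -1},{"dp": [0.005,0,0.04],"roll": 0,"grip": -1},{"dp": [0.005,0,0.04],"roll": 0,"grip": -1}])

```text
time_s: 2.6
ee_pos: [0.3748, -0.0383, 0.2564]
eef_rot: [-1.571, 0.0, -0.274]
force: [0.8, -0.1, 0.9]
grip_width: 0.094
```

```bash
cat >> h.py <<'E'
def to(p,yaw=None,o=None):
    """tool dp (at the present yaw) and roll to reach world p, yaw"""
    o=o or ctrl.get_obs();d=np.array(p)-o["ee_pos"];y=o["eef_rot"][2];c,s=np.cos(y),np.sin(y)
    print("t",round(o["time_s"],2),"tcp",o["ee_pos"].round(4),"rot",o["eef_rot"].round(4),"F",o["force"].round(1),"M",o["moment"].round(2),"w",round(o["grip_width"],4),"q6",round(o["qpos"][5],2))
    print("dp",np.round([d[0]*c+d[1]*s,-d[2],-d[0]*s+d[1]*c],4),"roll",None if yaw is None else round(y-yaw,4))
E
python3 - <<'E'
from h import *
to([.511,.2845,.2],-.275)
I={n:cv2.imread(f"pics/{n}0.png") for n in("top","side")}
for n,c in(("top",(.512,.284)),("side",(.510,.285))):
    h=cv2.cvtColor(I[n],cv2.COLOR_BGR2HSV)[...,1].astype(np.float32)
    row=[]
    for a in range(0,360,6):
        v=[]
        for r in(.025,.027,.029):
            u=pix(n,[c[0]+r*np.cos(np.radians(a)),c[1]+r*np.sin(np.radians(a)),.077]);v.append(cv2.getRectSubPix(h,(1,1),tuple(map(float,u)))[0,0])
        row.append(int(np.mean(v)))
    print(n,"sat every 6deg",row)
E
```

```text
t 2.6 tcp [ 0.3748 -0.0383  0.2564] rot [-1.5708  0.     -0.274 ] F [ 0.8 -0.1  0.9] M [-0.03 -0.02 -0.07] w 0.094 q6 0.07
dp [0.0438 0.0564 0.3476] roll 0.001
top sat every 6deg [5, 11, 24, 30, 31, 46, 37, 31, 29, 32, 28, 23, 18, 17, 8, 11, 12, 20, 59, 114, 112, 100, 48, 33, 32, 31, 31, 33, 32, 32, 31, 33, 31, 33, 32, 32, 31, 32, 30, 27, 24, 22, 19, 19, 21, 24, 26, 54, 112, 135, 131, 56, 33, 31, 32, 32, 29, 23, 16, 8]
side sat every 6deg [11, 8, 36, 39, 35, 31, 24, 24, 22, 24, 23, 23, 24, 25, 24, 26, 23, 26, 48, 123, 126, 105, 25, 31, 31, 30, 30, 32, 32, 30, 30, 32, 30, 29, 33, 29, 32, 28, 29, 22, 21, 23, 20, 20, 20, 25, 28, 35, 45, 41, 14, 13, 55, 70, 52, 56, 109, 95, 93, 78]
```

Request:
apply_moves(deltas=[{"dp": [0.0049,0,0.0386],"roll": 0,"grip": -1},{"dp": [0.0049,0,0.0386],"roll": 0,"grip": -1},{"dp": [0.0049,0,0.0386],"roll": 0,"grip": -1},{"dp": [0.0049,0,0.0386],"roll": 0,"grip": -1},{"dp": [0.0049,0,0.0386],"roll": 0,"grip": -1},{"dp": [0.0049,0,0.0386],"roll": 0,"grip": -1},{"dp": [0.0049,0,0.0386],"roll": 0,"grip": -1},{"dp": [0.0049,0,0.0386],"roll": 0,"grip": -1},{"dp": [0.0049,0,0.0386],"roll": 0,"grip": -1},{"dp": [0,0.0,0],"roll": 0,"grip": -1}])

```text
time_s: 3.85
ee_pos: [0.5111, 0.2845, 0.2552]
eef_rot: [-1.572, 0.001, -0.272]
force: [0.1, -0.8, -0.9]
grip_width: 0.0942
```

```bash
python3 - <<'E'
from h import *
to([.511,.2845,.103],-.275)
s=imaging.camera("side");cv2.imwrite("pics/side1.png",s);cv2.imwrite("pics/s1c.png",cv2.resize(s[120:320,100:350],(750,600)))
E
```

```text
t 3.85 tcp [0.5111 0.2845 0.2552] rot [-1.5718e+00  1.4000e-03 -2.7200e-01] F [ 0.1 -0.8 -0.9] M [-0.1  -0.04  0.01] w 0.0942 q6 0.72
dp [-1.000e-04  1.522e-01 -0.000e+00] roll 0.003
```

View pics/s1c.png

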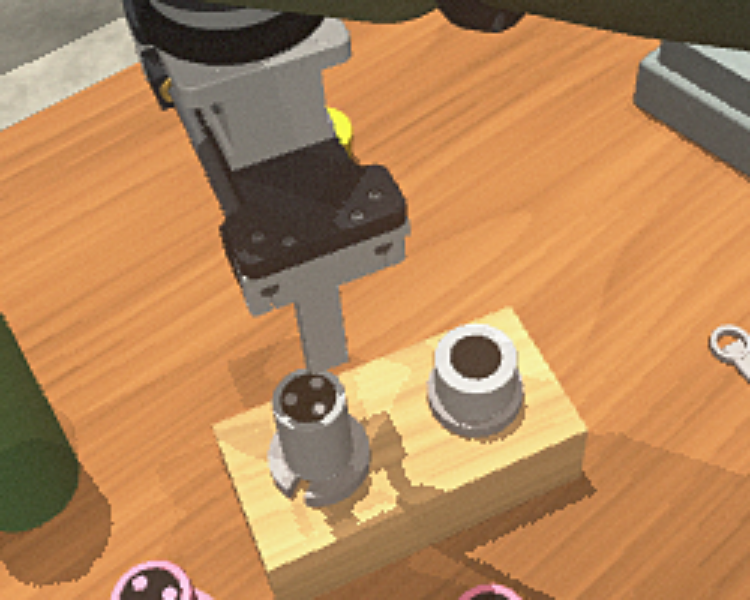

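The side view shows the open jaws above the slotted head (head top at crop 312,395), with the near finger lining up with it and the spare well clear. Going down now.

Request:
apply_moves(deltas=[{"dp": [0,0.025,0],"roll": 0,"grip": -1},{"dp": [0,0.025,0],"roll": 0,"grip": -1},{"dp": [0,0.025,0],"roll": 0,"grip": -1},{"dp": [0,0.025,0],"roll": 0,"grip": -1},{"dp": [0,0.02,0],"roll": 0,"grip": -1},{"dp": [0,0.015,0],"roll": 0,"grip": -1},{"dp": [0,0.01,0],"roll": 0,"grip": -1},{"dp": [0,0.007,0],"roll": 0,"grip": -1},{"dp": [0,0,0],"roll": 0,"grip": -1}])

```text
time_s: 5.03
ee_pos: [0.511, 0.2828, 0.1043]
eef_rot: [-1.571, 0.0, -0.274]
force: [-0.2, 0.6, 0.3]
grip_width: 0.0938
```

Request:
apply_moves(deltas=[{"dp": [0,0,0],"roll": 0,"grip": 0},{"dp": [0,0,0],"roll": 0,"grip": 0.2},{"dp": [0,0,0],"roll": 0,"grip": 0.4},{"dp": [0,0,0],"roll": 0,"grip": 0.6},{"dp": [0,0,0],"roll": 0,"grip": 0.8},{"dp": [0,0,0],"roll": 0,"grip": 1},{"dp": [0,0,0],"roll": 0,"grip": 1},{"dp": [0,0,0],"roll": 0,"grip": 1}], newtons=8)

```text
time_s: 6.02
ee_pos: [0.5111, 0.2829, 0.1045]
eef_rot: [-1.571, -0.0, -0.274]
force: [-0.3, 0.0, 0.2]
grip_width: 0.0439
```

Request:
apply_moves(deltas=[{"dp": [0,0,0],"roll": 0,"grip": 1},{"dp": [0,0,0],"roll": 0,"grip": 1},{"dp": [0,-0.006,0],"roll": 0,"grip": 1},{"dp": [0,-0.012,0],"roll": 0,"grip": 1},{"dp": [0,-0.02,0],"roll": 0,"grip": 1},{"dp": [0,-0.025,0],"roll": 0,"grip": 1},{"dp": [0,-0.025,0],"roll": 0,"grip": 1},{"dp": [0,-0.025,0],"roll": 0,"grip": 1},{"dp": [0,-0.025,0],"roll": 0,"grip": 1},{"dp": [0,0,0],"roll": 0,"grip": 1}], newtons=45)

```text
time_s: 7.28
ee_pos: [0.5115, 0.2831, 0.2445]
eef_rot: [-1.568, -0.003, -0.274]
force: [0.2, 0.5, -4.5]
grip_width: 0.0431
```

```bash
python3 - <<'E'
from h import *
to([.565,-.241,.235],-1.583)
E
```

```text
t 7.28 tcp [0.5115 0.2831 0.2445] rot [-1.5685 -0.0026 -0.274 ] F [ 0.2  0.5 -4.5] M [-0.01 -0.09 -0.01] w 0.0431 q6 0.72
dp [ 0.1933  0.0095 -0.4901] roll 1.309
```

Request:
apply_moves(deltas=[{"dp": [0.0075,0,-0.019],"roll": 0,"grip": 1},{"dp": [0.0149,0,-0.0377],"roll": 0,"grip": 1},{"dp": [0.0149,0,-0.0377],"roll": 0,"grip": 1},{"dp": [0.0149,0,-0.0377],"roll": 0,"grip": 1},{"dp": [0.0149,0,-0.0377],"roll": 0,"grip": 1},{"dp": [0.0149,0,-0.0377],"roll": 0,"grip": 1},{"dp": [0.0149,0,-0.0377],"roll": 0,"grip": 1},{"dp": [0.0149,0,-0.0377],"roll": 0,"grip": 1},{"dp": [0.0149,0,-0.0377],"roll": 0,"grip": 1},{"dp": [0.0149,0,-0.0377],"roll": 0,"grip": 1}])

```text
time_s: 8.52
ee_pos: [0.5495, -0.1025, 0.2412]
eef_rot: [-1.571, 0.002, -0.275]
force: [0.5, 0.8, -5.1]
grip_width: 0.0435
```

Request:
apply_moves(deltas=[{"dp": [0.0149,0,-0.0377],"roll": 0,"grip": 1},{"dp": [0.0149,0,-0.0377],"roll": 0,"grip": 1},{"dp": [0.0149,0,-0.0377],"roll": 0,"grip": 1},{"dp": [0.007,0,-0.0187],"roll": 0,"grip": 1},{"dp": [0,0,0],"roll": 0.164,"grip": 1},{"dp": [0,0,0],"roll": 0.164,"grip": 1},{"dp": [0,0,0],"roll": 0.164,"grip": 1},{"dp": [0,0,0],"roll": 0.164,"grip": 1},{"dp": [0,0,0],"roll": 0.164,"grip": 1},{"dp": [0,0,0],"roll": 0.164,"grip": 1}])

```text
time_s: 9.78
ee_pos: [0.564, -0.2411, 0.2416]
eef_rot: [-1.572, 0.001, -1.263]
force: [0.6, -0.4, -4.4]
grip_width: 0.0431
```

Request:
apply_moves(deltas=[{"dp": [0,0,0],"roll": 0.164,"grip": 1},{"dp": [0,0,0],"roll": 0.161,"grip": 1},{"dp": [0,0,0],"roll": 0,"grip": 1}])

```text
time_s: 10.15
ee_pos: [0.5641, -0.2411, 0.2418]
eef_rot: [-1.572, 0.001, -1.582]
force: [-0.3, 0.3, -4.9]
grip_width: 0.0433
```

```bash
python3 - <<'E'
from h import *
to([.565,-.241,.235],-1.583)
s=imaging.camera("side");t=imaging.camera("top");cv2.imwrite("pics/side2.png",s);cv2.imwrite("pics/top2.png",t)
def c(im,u,v,w=40,h=50):return cv2.resize(im[v-h:v+h,u-w:u+w],(400,500),interpolation=cv2.INTER_CUBIC)
cv2.imwrite("pics/c2.png",np.hstack([c(s,360,100),c(t,430,188)]))
E
```

```text
t 10.15 tcp [ 0.5641 -0.2411  0.2418] rot [-1.5718e+00  6.0000e-04 -1.5819e+00] F [-0.3  0.3 -4.9] M [ 0.05 -0.03  0.03] w 0.0433 q6 1.12
dp [-0.0001  0.0068  0.0009] roll 0.0011
```

View pics/c2.png

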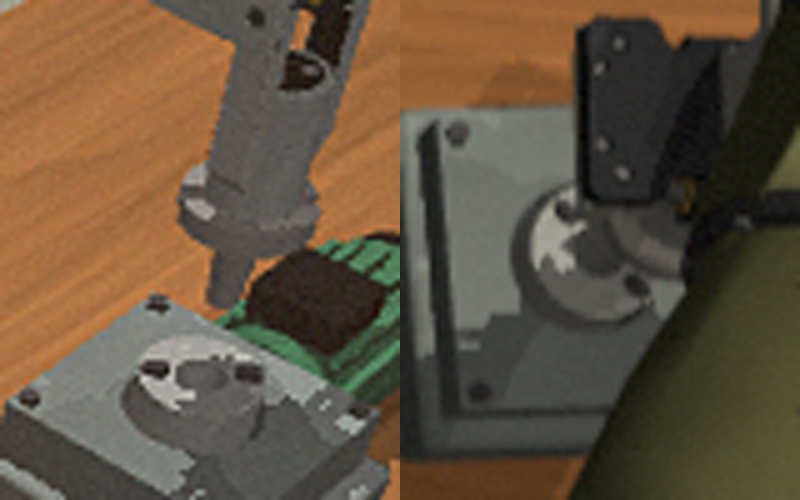

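The side view shows the shank tip above the bore (tip crop 222,300; nose crop 195,385), with the dogs at crop (155,370) and (248,372). Next I'll lower to about 20 mm above home and compare flange with nose, which are equal in diameter.

Request:
apply_moves(deltas=[{"dp": [0,0.015,0],"roll": 0,"grip": 1},{"dp": [0,0.015,0],"roll": 0,"grip": 1},{"dp": [0,0.01,0],"roll": 0,"grip": 1},{"dp": [0,0.01,0],"roll": 0,"grip": 1},{"dp": [0,0.008,0],"roll": 0,"grip": 1},{"dp": [0,0.006,0],"roll": 0,"grip": 1},{"dp": [0,0.005,0],"roll": 0,"grip": 1},{"dp": [0,0,0],"roll": 0,"grip": 1},{"dp": [0,0,0],"roll": 0,"grip": 1}])

```text
time_s: 11.38
ee_pos: [0.5647, -0.2413, 0.1738]
eef_rot: [-1.57, -0.0, -1.583]
force: [-1.2, 0.0, -5.5]
grip_width: 0.0436
```

```bash
python3 - <<'E'
from h import *
to([.565,-.241,.1495],-1.583)
s=imaging.camera("side");t=imaging.camera("top");cv2.imwrite("pics/side3.png",s);cv2.imwrite("pics/top3.png",t)
def c(im,u,v,w=30,h=37):return cv2.resize(im[v-h:v+h+1,u-w:u+w+1],(400,493),interpolation=cv2.INTER_CUBIC)
cv2.imwrite("pics/c3.png",np.hstack([c(s,360,112),c(t,435,188)]))
g=cv2.cvtColor(s,cv2.COLOR_BGR2HSV)[...,1]
for z,n in((.204,"?"),):pass
E
```

```text
t 11.38 tcp [ 0.5647 -0.2413  0.1738] rot [-1.5703e+00 -2.0000e-04 -1.5830e+00] F [-1.2  0.  -5.5] M [ 0.04  0.03 -0.01] w 0.0436 q6 1.12
dp [-0.0003  0.0243  0.0003] roll -0.0
```

View pics/c3.png

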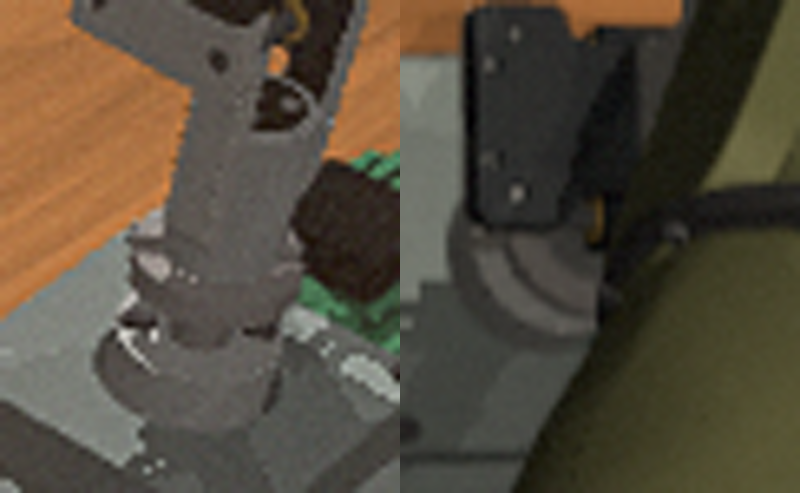

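```bash
python3 - <<'E'
from h import *
a=np.linspace(0,2*np.pi,73)
for n,c,ox,oy,k in(("side",(.5638,-.239),330,75,6.557),("top",(.5665,-.2425),405,151,6.557)):
    for z in(.1343,.1463):
        P=np.array([(pix(n,[c[0]+.032*np.cos(t),c[1]+.032*np.sin(t),z])-[ox,oy])*k for t in a])
        print(n,z,"crop x",P[:,0].min().round(),P[:,0].max().round(),"y",P[:,1].min().round(),P[:,1].max().round())
    for d in((.002,0),(0,.002)): print(" shift px",d,(pix(n,[c[0]+d[0],c[1]+d[1],.134])-pix(n,[*c,.134]))*k)
E
```

```text
side 0.1343 crop x 123.0 297.0 y 222.0 328.0
side 0.1463 crop x 129.0 305.0 y 195.0 302.0
 shift px (0.002, 0) [-3.9342 -2.6228]
 shift px (0, 0.002) [-3.2785  1.9671]
top 0.1343 crop x 90.0 276.0 y 136.0 317.0
top 0.1463 crop x 101.0 289.0 y 128.0 311.0
 shift px (0.002, 0) [ 0.     -5.9013]
 shift px (0, 0.002) [-5.9013  0.    ]
```

Flange outline in the side view (crop x 130–303) matches the predicted concentric outline (129–305) to about 1 mm, and there's no contact force. Continuing down gently.

Request:
apply_moves(deltas=[{"dp": [0,0.004,0],"roll": 0,"grip": 1},{"dp": [0,0.004,0],"roll": 0,"grip": 1},{"dp": [0,0.003,0],"roll": 0,"grip": 1},{"dp": [0,0.002,0],"roll": 0,"grip": 1},{"dp": [0,0,0],"roll": 0,"grip": 1}])

```text
time_s: 12.1
ee_pos: [0.5645, -0.2412, 0.1603]
eef_rot: [-1.571, 0.0, -1.583]
force: [0.2, -0.5, -6.0]
grip_width: 0.0438
```

Request:
apply_moves(deltas=[{"dp": [0,0.0015,0],"roll": 0,"grip": 1},{"dp": [0,0.0015,0],"roll": 0,"grip": 1},{"dp": [0,0,0],"roll": 0,"grip": 1}])

```text
time_s: 12.48
ee_pos: [0.5645, -0.2412, 0.1573]
eef_rot: [-1.571, 0.0, -1.583]
force: [-0.8, -0.4, -5.4]
grip_width: 0.0436
```

Request:
apply_moves(deltas=[{"dp": [0,0.0007,0],"roll": 0,"grip": 1},{"dp": [0,0.0007,0],"roll": 0,"grip": 1},{"dp": [0,0,0],"roll": 0,"grip": 1}])

```text
time_s: 12.85
ee_pos: [0.5645, -0.2412, 0.156]
eef_rot: [-1.571, 0.0, -1.583]
force: [0.2, -0.1, -4.9]
grip_width: 0.0439
```

Request:
apply_moves(deltas=[{"dp": [0,0.0005,0],"roll": 0,"grip": 1},{"dp": [0,0.0005,0],"roll": 0,"grip": 1},{"dp": [0,0,0],"roll": 0,"grip": 1}])

```text
time_s: 13.22
ee_pos: [0.5645, -0.2412, 0.155]
eef_rot: [-1.571, 0.0, -1.583]
force: [0.1, -0.3, -5.4]
grip_width: 0.0433
```

Request:
apply_moves(deltas=[{"dp": [0,0.0005,0],"roll": 0,"grip": 1},{"dp": [0,0.0005,0],"roll": 0,"grip": 1},{"dp": [0,0,0],"roll": 0,"grip": 1}])

```text
time_s: 13.6
ee_pos: [0.5645, -0.2412, 0.1539]
eef_rot: [-1.571, 0.0, -1.583]
force: [-0.0, -0.2, -5.6]
grip_width: 0.0436
```

Request:
apply_moves(deltas=[{"dp": [0,0.0005,0],"roll": 0,"grip": 1},{"dp": [0,0.0005,0],"roll": 0,"grip": 1},{"dp": [0,0,0],"roll": 0,"grip": 1}])

```text
time_s: 13.98
ee_pos: [0.5645, -0.2412, 0.153]
eef_rot: [-1.571, 0.0, -1.583]
force: [0.3, 0.0, -4.9]
grip_width: 0.0437
```

Entering freely (h ≈ 3.5 mm, below the dog tops). Continuing with force checks.

Request:
apply_moves(deltas=[{"dp": [0,0.0005,0],"roll": 0,"grip": 1},{"dp": [0,0.0005,0],"roll": 0,"grip": 1},{"dp": [0,0,0],"roll": 0,"grip": 1}])

```text
time_s: 14.35
ee_pos: [0.5645, -0.2412, 0.152]
eef_rot: [-1.571, 0.0, -1.583]
force: [-0.2, -0.5, -5.3]
grip_width: 0.0436
```

Request:
apply_moves(deltas=[{"dp": [0,0.0005,0],"roll": 0,"grip": 1},{"dp": [0,0.0005,0],"roll": 0,"grip": 1},{"dp": [0,0,0],"roll": 0,"grip": 1}])

```text
time_s: 14.72
ee_pos: [0.5645, -0.2412, 0.1509]
eef_rot: [-1.571, 0.0, -1.583]
force: [-1.2, 0.4, -5.1]
grip_width: 0.0434
```

Request:
apply_moves(deltas=[{"dp": [0,0.0005,0],"roll": 0,"grip": 1},{"dp": [0,0,0],"roll": 0,"grip": 1}])

```text
time_s: 14.98
ee_pos: [0.5645, -0.2412, 0.1505]
eef_rot: [-1.571, 0.0, -1.583]
force: [0.1, 0.7, -4.5]
grip_width: 0.0435
```

Request:
apply_moves(deltas=[{"dp": [0,0.0005,0],"roll": 0,"grip": 1},{"dp": [0,0,0],"roll": 0,"grip": 1}])

```text
time_s: 15.22
ee_pos: [0.5645, -0.2412, 0.15]
eef_rot: [-1.571, 0.0, -1.583]
force: [-0.5, 0.9, -5.1]
grip_width: 0.0434
```

Request:
apply_moves(deltas=[{"dp": [0,0.0004,0],"roll": 0,"grip": 1},{"dp": [0,0,0],"roll": 0,"grip": 1}])

```text
time_s: 15.48
ee_pos: [0.5645, -0.2412, 0.1496]
eef_rot: [-1.571, 0.0, -1.583]
force: [-2.2, 2.3, -4.4]
grip_width: 0.0436
```

Request:
apply_moves(deltas=[{"dp": [0,0.0003,0],"roll": 0,"grip": 1},{"dp": [0,0,0],"roll": 0,"grip": 1}])

```text
time_s: 15.72
ee_pos: [0.5646, -0.2412, 0.1496]
eef_rot: [-1.571, 0.0, -1.583]
force: [-2.2, 2.2, -0.6]
grip_width: 0.0431
```

Request:
apply_moves(deltas=[{"dp": [-0.0003,0,-0.0003],"roll": 0,"grip": 1},{"dp": [0,0,0],"roll": 0,"grip": 1}])

```text
time_s: 15.98
ee_pos: [0.5644, -0.2411, 0.1495]
eef_rot: [-1.57, -0.0, -1.583]
force: [-0.4, 0.5, -1.6]
grip_width: 0.0436
```

Request:
apply_moves(deltas=[{"dp": [0,0.0003,0],"roll": 0,"grip": 1},{"dp": [0,0,0],"roll": 0,"grip": 1}])

```text
time_s: 16.23
ee_pos: [0.5644, -0.2411, 0.1495]
eef_rot: [-1.57, -0.0, -1.583]
force: [-1.8, 0.7, 1.9]
grip_width: 0.0436
```

```bash
python3 - <<'E'
from h import *
to([.5646,-.2412,.1495],-1.583)
E
```

```text
t 16.23 tcp [ 0.5644 -0.2411  0.1495] rot [-1.5701e+00 -5.0000e-04 -1.5830e+00] F [-1.8  0.7  1.9] M [ 0.19  0.41 -0.  ] w 0.0436 q6 1.12
dp [ 0.0001 -0.      0.0002] roll -0.0
```

Seated: z has stopped at the expected 0.1495 with about 7 N of contact. Now turning clockwise, in modest steps, watching the twist.

Request:
apply_moves(deltas=[{"dp": [0,0,0],"roll": 0.03,"grip": 1},{"dp": [-0.0001,0,0],"roll": 0.04,"grip": 1},{"dp": [0,0,0],"roll": 0.04,"grip": 1},{"dp": [0,0,0],"roll": 0,"grip": 1}])

```text
time_s: 16.73
ee_pos: [0.5642, -0.2407, 0.1495]
eef_rot: [-1.571, -0.0, -1.695]
force: [-3.7, 3.5, 4.9]
grip_width: 0.0434
```

```bash
python3 - <<'E'
from h import *
to([.5646,-.2412,.1495],-2.26)
E
```

```text
t 16.73 tcp [ 0.5642 -0.2407  0.1495] rot [-1.5707 -0.     -1.6947] F [-3.7  3.5  4.9] M [0.52 0.78 0.05] w 0.0434 q6 1.23
dp [ 0.0005 -0.      0.0004] roll 0.5653
```

Request:
apply_moves(deltas=[{"dp": [-0.0004,-0.0002,-0.0005],"roll": 0,"grip": 1},{"dp": [0,0,0],"roll": 0.03,"grip": 1},{"dp": [0,0,0],"roll": 0.03,"grip": 1},{"dp": [0,0,0],"roll": 0,"grip": 1}])

```text
time_s: 17.23
ee_pos: [0.5639, -0.2402, 0.1495]
eef_rot: [-1.571, 0.0, -1.755]
force: [-3.2, 2.8, 4.3]
grip_width: 0.0434
```

```bash
python3 - <<'E'
from h import *
to([.5646,-.2412,.1495],-2.26)
E
```

```text
t 17.23 tcp [ 0.5639 -0.2402  0.1495] rot [-1.5707e+00  1.0000e-04 -1.7548e+00] F [-3.2  2.8  4.3] M [0.54 0.54 0.07] w 0.0434 q6 1.29
dp [ 0.0009 -0.      0.0009] roll 0.5052
```

Request:
apply_moves(deltas=[{"dp": [0,0,0],"roll": 0.03,"grip": 1},{"dp": [0,0,0],"roll": 0.03,"grip": 1},{"dp": [0,0,0],"roll": 0,"grip": 1}])

```text
time_s: 17.6
ee_pos: [0.5639, -0.24, 0.1495]
eef_rot: [-1.571, 0.0, -1.815]
force: [-2.7, 3.7, 5.3]
grip_width: 0.0434
```

```bash
python3 - <<'E'
from h import *
to([.5646,-.2412,.1495],-2.26)
E
```

```text
t 17.6 tcp [ 0.5639 -0.24    0.1495] rot [-1.5708e+00  5.0000e-04 -1.8148e+00] F [-2.7  3.7  5.3] M [0.67 0.49 0.06] w 0.0434 q6 1.35
dp [ 0.001 -0.     0.001] roll 0.4452
```

```bash
python3 - <<'E'
from h import *
s=imaging.camera("side");t=imaging.camera("top");cv2.imwrite("pics/side4.png",s)
def c(im,u,v,w=24,h=24):return cv2.resize(im[v-h:v+h+1,u-w:u+w+1],(400,400),interpolation=cv2.INTER_CUBIC)
cv2.imwrite("pics/c4.png",np.hstack([c(s,360,118),c(t,432,190)]))
E
```

```text
(no output)
```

View pics/c4.png

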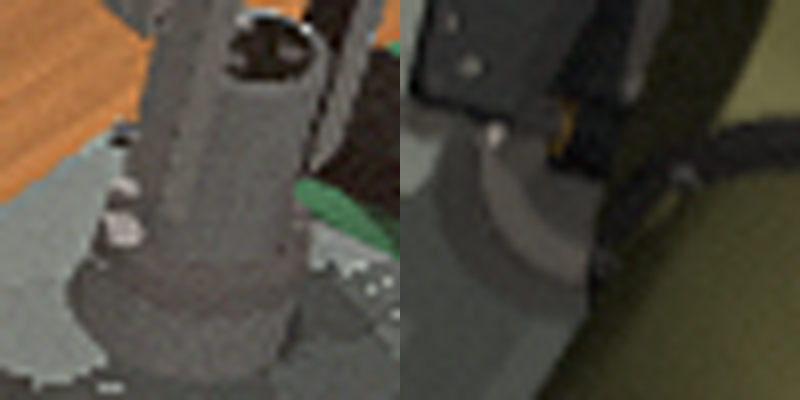

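```bash
python3 - <<'E'
from h import *
for im,u,v,z in(("3",351.4,112.4,.1463),("4",350.1,119.5,.122)):
    p=onz("side",u,v,z)[:2]-[.5638,-.239];print(im,p,np.hypot(*p),np.degrees(np.arctan2(p[1],p[0])))
for f,z in(("side3",.1463),("side4",.122)):
    g=cv2.cvtColor(cv2.imread(f"pics/{f}.png"),cv2.COLOR_BGR2GRAY).astype(np.float32)
    print(f,[int(np.mean([cv2.getRectSubPix(g,(1,1),tuple(map(float,pix("side",[.5638+r*np.cos(a),-.239+r*np.sin(a),z]))))[0,0] for r in(.026,.028,.030)])) for a in np.radians(range(20,100,4))])
E
```

```text
3 [0.0196 0.0201] 0.028074365531566364 45.72157116341546
4 [0.0207 0.0162] 0.026285547359718456 38.047042531826
side3 [143, 139, 116, 90, 74, 74, 81, 100, 118, 137, 145, 146, 146, 148, 148, 137, 103, 81, 85, 85]
side4 [94, 78, 76, 77, 90, 121, 142, 145, 145, 143, 144, 153, 149, 113, 83, 81, 85, 85, 87, 85]
```

The head is down flush on the nose, and the slot's dark gap (crop 115,208) has turned about 10° with the gripper. Continuing.

Request:
apply_moves(deltas=[{"dp": [0,0,0],"roll": 0.03,"grip": 1},{"dp": [0,0,0],"roll": 0.03,"grip": 1},{"dp": [0,0,0],"roll": 0.03,"grip": 1}])

```text
time_s: 18.08
ee_pos: [0.5639, -0.2398, 0.1495]
eef_rot: [-1.571, 0.001, -1.905]
force: [-2.3, 6.1, 6.4]
grip_width: 0.0434
```

```bash
python3 - <<'E'
from h import *
to([.5646,-.2412,.1495],-2.26)
E
```

```text
t 18.07 tcp [ 0.5639 -0.2398  0.1495] rot [-1.5709e+00  7.0000e-04 -1.9051e+00] F [-2.3  6.1  6.4] M [1.   0.41 0.28] w 0.0434 q6 1.44
dp [0.0011 0.     0.0011] roll 0.3549
```

Mz is now 0.28 N·m, so the spindle is being dragged. I'll relieve the side load and continue.

Request:
apply_moves(deltas=[{"dp": [-0.0004,-0.0002,-0.0002],"roll": 0.02,"grip": 1},{"dp": [0,0,0],"roll": 0.03,"grip": 1},{"dp": [0,0,0],"roll": 0.03,"grip": 1}])

```text
time_s: 18.45
ee_pos: [0.5639, -0.2396, 0.1495]
eef_rot: [-1.571, 0.001, -1.985]
force: [-0.3, 5.4, 4.8]
grip_width: 0.0432
```

```bash
python3 - <<'E'
from h import *
to([.5646,-.2412,.1495],-2.26)
E
```

```text
t 18.45 tcp [ 0.5639 -0.2396  0.1495] rot [-1.5708e+00  6.0000e-04 -1.9850e+00] F [-0.3  5.4  4.8] M [ 1.12 -0.04  0.26] w 0.0432 q6 1.52
dp [ 0.0012 -0.      0.0013] roll 0.275
```

Request:
apply_moves(deltas=[{"dp": [-0.0004,0,0],"roll": 0.03,"grip": 1},{"dp": [0,0,0],"roll": 0.03,"grip": 1},{"dp": [0,0,0],"roll": 0.03,"grip": 1}])

```text
time_s: 18.82
ee_pos: [0.564, -0.2393, 0.1495]
eef_rot: [-1.571, 0.0, -2.075]
force: [-0.2, 6.0, 4.1]
grip_width: 0.0436
```

```bash
python3 - <<'E'
from h import *
to([.5646,-.2412,.1495],-2.26)
E
```

```text
t 18.82 tcp [ 0.564  -0.2393  0.1495] rot [-1.5708e+00  4.0000e-04 -2.0749e+00] F [-0.2  6.   4.1] M [1.16 0.02 0.2 ] w 0.0436 q6 1.61
dp [ 0.0014 -0.      0.0014] roll 0.1851
```

Request:
apply_moves(deltas=[{"dp": [-0.0003,0,0],"roll": 0.03,"grip": 1},{"dp": [0,0,0],"roll": 0.025,"grip": 1},{"dp": [0,0,0],"roll": 0.02,"grip": 1}])

```text
time_s: 19.2
ee_pos: [0.5641, -0.2391, 0.1495]
eef_rot: [-1.571, 0.0, -2.15]
force: [-1.1, 5.3, 4.4]
grip_width: 0.0437
```

```bash
python3 - <<'E'
from h import *
to([.5646,-.2412,.1495],-2.26)
E
```

```text
t 19.2 tcp [ 0.5641 -0.2391  0.1495] rot [-1.5709e+00  3.0000e-04 -2.1496e+00] F [-1.1  5.3  4.4] M [1.08 0.13 0.3 ] w 0.0437 q6 1.69
dp [ 0.0014 -0.      0.0016] roll 0.1104
```

The arm is very stiff in twist, so I'll reduce the grip so the pads act as a torque limiter before the stop, and go in tiny steps.

Request:
apply_moves(deltas=[{"dp": [-0.0002,-0.0003,0],"roll": 0,"grip": 1},{"dp": [0,0,0],"roll": 0.005,"grip": 1},{"dp": [0,0,0],"roll": 0.005,"grip": 1},{"dp": [0,0,0],"roll": 0.005,"grip": 1}], newtons=15)

```text
time_s: 19.7
ee_pos: [0.5641, -0.239, 0.1495]
eef_rot: [-1.571, 0.0, -2.163]
force: [-0.5, 3.7, -0.7]
grip_width: 0.0438
```

```bash
python3 - <<'E'
from h import *
to([.5646,-.2412,.1495],-2.26)
E
```

```text
t 19.7 tcp [ 0.5641 -0.239   0.1495] rot [-1.5712  0.     -2.1632] F [-0.5  3.7 -0.7] M [0.82 0.03 0.31] w 0.0438 q6 1.7
dp [ 0.0015 -0.      0.0016] roll 0.0968
```

Request:
apply_moves(deltas=[{"dp": [-0.0001,0,0],"roll": 0.004,"grip": 1},{"dp": [0,0,0],"roll": 0.004,"grip": 1},{"dp": [0,0,0],"roll": 0.004,"grip": 1},{"dp": [0,0,0],"roll": 0.004,"grip": 1}])

```text
time_s: 20.2
ee_pos: [0.5641, -0.239, 0.1495]
eef_rot: [-1.571, -0.0, -2.179]
force: [-1.0, 3.5, -3.4]
grip_width: 0.0435
```

```bash
python3 - <<'E'
from h import *
to([.5646,-.2412,.1495],-2.26)
E
```

```text
t 20.2 tcp [ 0.5641 -0.239   0.1495] rot [-1.5713e+00 -1.0000e-04 -2.1793e+00] F [-1.   3.5 -3.4] M [0.76 0.13 0.22] w 0.0435 q6 1.72
dp [0.0015 0.     0.0017] roll 0.0807
```

Request:
apply_moves(deltas=[{"dp": [0,0.0001,0],"roll": 0.004,"grip": 1},{"dp": [0,0,0],"roll": 0.004,"grip": 1},{"dp": [0,0,0],"roll": 0.004,"grip": 1},{"dp": [0,0,0],"roll": 0.004,"grip": 1}])

```text
time_s: 20.7
ee_pos: [0.5641, -0.239, 0.1495]
eef_rot: [-1.571, -0.0, -2.195]
force: [-0.9, 4.0, -4.0]
grip_width: 0.0439
```

```bash
python3 - <<'E'
from h import *
to([.5646,-.2412,.1495],-2.26)
E
```

```text
t 20.7 tcp [ 0.5641 -0.239   0.1495] rot [-1.5711 -0.     -2.1952] F [-0.9  4.  -4. ] M [0.85 0.24 0.23] w 0.0439 q6 1.73
dp [0.0015 0.     0.0017] roll 0.0648
```

Request:
apply_moves(deltas=[{"dp": [0,0.0001,0],"roll": 0.004,"grip": 1},{"dp": [0,0,0],"roll": 0.004,"grip": 1},{"dp": [0,0,0],"roll": 0.004,"grip": 1}], newtons=19)

```text
time_s: 21.08
ee_pos: [0.5642, -0.239, 0.1496]
eef_rot: [-1.571, 0.0, -2.207]
force: [-1.2, 5.7, -2.4]
grip_width: 0.0437
```

```bash
python3 - <<'E'
from h import *
to([.5646,-.2412,.1495],-2.26)
E
```

```text
t 21.07 tcp [ 0.5642 -0.239   0.1496] rot [-1.5709e+00  1.0000e-04 -2.2072e+00] F [-1.2  5.7 -2.4] M [1.01 0.39 0.25] w 0.0437 q6 1.75
dp [0.0016 0.0001 0.0016] roll 0.0528
```

Request:
apply_moves(deltas=[{"dp": [-0.0003,0,-0.0003],"roll": 0.003,"grip": 1},{"dp": [0,0,0],"roll": 0.004,"grip": 1},{"dp": [0,0,0],"roll": 0.004,"grip": 1},{"dp": [0,0,0],"roll": 0.004,"grip": 1}])

```text
time_s: 21.58
ee_pos: [0.5641, -0.2388, 0.1495]
eef_rot: [-1.571, -0.0, -2.222]
force: [-1.8, 1.0, -3.9]
grip_width: 0.0438
```

```bash
python3 - <<'E'
from h import *
to([.5646,-.2412,.1495],-2.26)
E
```

```text
t 21.57 tcp [ 0.5641 -0.2388  0.1495] rot [-1.5706e+00 -2.0000e-04 -2.2223e+00] F [-1.8  1.  -3.9] M [0.28 0.19 0.27] w 0.0438 q6 1.76
dp [0.0016 0.     0.0018] roll 0.0377
```

Request:
apply_moves(deltas=[{"dp": [0,0.0001,0],"roll": 0.004,"grip": 1},{"dp": [0,0,0],"roll": 0.004,"grip": 1},{"dp": [0,0,0],"roll": 0.004,"grip": 1}])

```text
time_s: 21.95
ee_pos: [0.5641, -0.2387, 0.1495]
eef_rot: [-1.571, -0.0, -2.234]
force: [-1.0, -0.1, -3.3]
grip_width: 0.0434
```

```bash
python3 - <<'E'
from h import *
to([.5646,-.2412,.1495],-2.26)
E
```

```text
t 21.95 tcp [ 0.5641 -0.2387  0.1495] rot [-1.5706e+00 -1.0000e-04 -2.2343e+00] F [-1.  -0.1 -3.3] M [0.04 0.27 0.26] w 0.0434 q6 1.77
dp [0.0017 0.     0.0019] roll 0.0257
```

Request:
apply_moves(deltas=[{"dp": [0,0,0],"roll": 0.004,"grip": 1},{"dp": [0,0,0],"roll": 0.004,"grip": 1},{"dp": [0,0,0],"roll": 0.004,"grip": 1}])

```text
time_s: 22.32
ee_pos: [0.5642, -0.2387, 0.1495]
eef_rot: [-1.571, -0.0, -2.246]
force: [-2.8, -1.5, -2.8]
grip_width: 0.0437
```

```bash
python3 - <<'E'
from h import *
to([.5646,-.2412,.1495],-2.26)
E
```

```text
t 22.32 tcp [ 0.5642 -0.2387  0.1495] rot [-1.5706e+00 -1.0000e-04 -2.2463e+00] F [-2.8 -1.5 -2.8] M [-0.08  0.24  0.22] w 0.0437 q6 1.79
dp [ 0.0017 -0.      0.0019] roll 0.0137
```

```bash
python3 - <<'E'
from h import *
s=imaging.camera("side");cv2.imwrite("pics/side5.png",s)
for f in("side4","side5"):
    g=cv2.cvtColor(cv2.imread(f"pics/{f}.png"),cv2.COLOR_BGR2GRAY).astype(np.float32)
    for z,R in((.122,(.026,.028,.030)),(.117,(.0318,))):
      for A in(range(-20,64,4),range(160,244,4)):
        print(f,z,A[0],[int(np.mean([cv2.getRectSubPix(g,(1,1),tuple(map(float,pix("side",[.5638+r*np.cos(a),-.239+r*np.sin(a),z]))))[0,0] for r in R])) for a in np.radians(A)])
def c(im,u,v,w=24,h=24):return cv2.resize(im[v-h:v+h+1,u-w:u+w+1],(400,400),interpolation=cv2.INTER_CUBIC)
a=np.hstack([c(cv2.imread("pics/side4.png"),358,120),c(s,358,120)]);cv2.imwrite("pics/c5.png",cv2.convertScaleAbs(a,alpha=1.5,beta=0))
E
```

```text
side4 0.122 -20 [80, 81, 80, 79, 79, 100, 134, 157, 146, 118, 94, 78, 76, 77, 90, 121, 142, 145, 145, 143, 144]
side4 0.122 160 [86, 84, 85, 86, 85, 86, 84, 82, 82, 83, 80, 77, 78, 80, 82, 87, 94, 91, 83, 82, 88]
side4 0.117 -20 [80, 78, 93, 132, 171, 150, 116, 100, 93, 107, 120, 127, 129, 130, 114, 101, 92, 78, 64, 58, 58]
side4 0.117 160 [78, 77, 75, 75, 76, 74, 74, 75, 73, 73, 77, 92, 104, 105, 101, 98, 92, 87, 83, 94, 94]
side5 0.122 -20 [86, 95, 99, 100, 99, 97, 102, 115, 124, 133, 144, 148, 139, 126, 118, 118, 116, 117, 111, 93, 84]
side5 0.122 160 [88, 85, 79, 68, 60, 70, 75, 73, 73, 76, 81, 83, 83, 84, 86, 86, 84, 81, 80, 98, 126]
side5 0.117 -20 [102, 99, 99, 104, 122, 135, 145, 146, 145, 145, 135, 122, 125, 129, 125, 118, 100, 83, 66, 59, 61]
side5 0.117 160 [81, 79, 81, 75, 69, 61, 57, 63, 77, 89, 82, 86, 95, 103, 106, 98, 89, 89, 81, 82, 81]
```

View pics/c5.png

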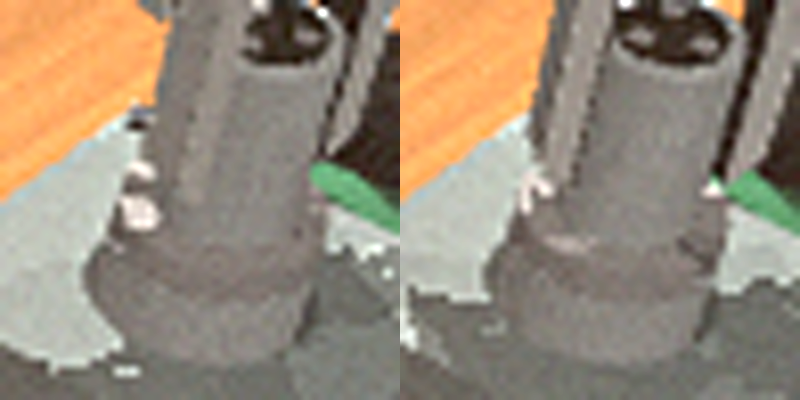

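The right half of the crop shows the near slot as a dark notch at (690,250), at roughly 178° world. That's close to the stop direction (183° for the dogs, less the play). Creeping on.

Request:
apply_moves(deltas=[{"dp": [0,0,0],"roll": 0,"grip": 1},{"dp": [0,0,0],"roll": 0.003,"grip": 1},{"dp": [0,0,0],"roll": 0.003,"grip": 1},{"dp": [0,0,0],"roll": 0.003,"grip": 1}], newtons=22)

```text
time_s: 22.88
ee_pos: [0.5642, -0.2387, 0.1495]
eef_rot: [-1.571, 0.0, -2.255]
force: [-2.2, -1.5, -2.1]
grip_width: 0.0439
```

```bash
python3 - <<'E'
from h import *
to([.5646,-.2412,.1495],-2.26)
E
```

```text
t 22.88 tcp [ 0.5642 -0.2387  0.1495] rot [-1.5706  0.     -2.2553] F [-2.2 -1.5 -2.1] M [-0.17  0.26  0.27] w 0.0439 q6 1.8
dp [0.0017 0.     0.0019] roll 0.0047
```

Request:
apply_moves(deltas=[{"dp": [0,0,0],"roll": 0.003,"grip": 1},{"dp": [0,0,0],"roll": 0.003,"grip": 1},{"dp": [0,0,0],"roll": 0.003,"grip": 1},{"dp": [0,0,0],"roll": 0.003,"grip": 1}])

```text
time_s: 23.38
ee_pos: [0.5642, -0.2386, 0.1495]
eef_rot: [-1.571, 0.0, -2.267]
force: [-1.9, -0.8, -2.0]
grip_width: 0.0437
```

```bash
python3 - <<'E'
from h import *
to([.5646,-.2412,.1495],-2.3)
E
```

```text
t 23.38 tcp [ 0.5642 -0.2386  0.1495] rot [-1.5707  0.     -2.2671] F [-1.9 -0.8 -2. ] M [-0.15  0.22  0.28] w 0.0437 q6 1.81
dp [ 0.0017 -0.      0.002 ] roll 0.0329
```

Request:
apply_moves(deltas=[{"dp": [0,0,0],"roll": 0.003,"grip": 1},{"dp": [0,0,0],"roll": 0.003,"grip": 1},{"dp": [0,0,0],"roll": 0.003,"grip": 1},{"dp": [0,0,0],"roll": 0.003,"grip": 1}])

```text
time_s: 23.88
ee_pos: [0.5642, -0.2386, 0.1495]
eef_rot: [-1.571, 0.0, -2.279]
force: [-0.7, -0.2, -2.5]
grip_width: 0.044
```

```bash
python3 - <<'E'
from h import *
to([.5646,-.2412,.1495],-2.3)
E
```

```text
t 23.88 tcp [ 0.5642 -0.2386  0.1495] rot [-1.5707e+00  1.0000e-04 -2.2792e+00] F [-0.7 -0.2 -2.5] M [-0.16  0.11  0.28] w 0.044 q6 1.82
dp [ 0.0017 -0.      0.002 ] roll 0.0208
```

Request:
apply_moves(deltas=[{"dp": [0,0,0],"roll": 0.003,"grip": 1},{"dp": [0,0,0],"roll": 0.003,"grip": 1},{"dp": [0,0,0],"roll": 0.003,"grip": 1},{"dp": [0,0,0],"roll": 0.003,"grip": 1}])

```text
time_s: 24.38
ee_pos: [0.5642, -0.2386, 0.1495]
eef_rot: [-1.571, 0.0, -2.291]
force: [0.3, -1.0, -0.8]
grip_width: 0.0436
```

```bash
python3 - <<'E'
from h import *
to([.5646,-.2412,.1495],-2.3)
E
```

```text
t 24.38 tcp [ 0.5642 -0.2386  0.1495] rot [-1.5707e+00  1.0000e-04 -2.2912e+00] F [ 0.3 -1.  -0.8] M [-0.02  0.01  0.27] w 0.0436 q6 1.83
dp [ 0.0017 -0.      0.002 ] roll 0.0088
```

Request:
apply_moves(deltas=[{"dp": [0,0,0],"roll": 0,"grip": 1},{"dp": [0,0,0],"roll": 0.003,"grip": 1},{"dp": [0,0,0],"roll": 0.003,"grip": 1},{"dp": [0,0,0],"roll": 0.003,"grip": 1}], newtons=26)

```text
time_s: 24.88
ee_pos: [0.5642, -0.2385, 0.1495]
eef_rot: [-1.571, 0.0, -2.3]
force: [0.8, 0.5, -1.0]
grip_width: 0.0437
```

```bash
python3 - <<'E'
from h import *
to([.5646,-.2412,.1495],-2.35)
E
```

```text
t 24.88 tcp [ 0.5642 -0.2385  0.1495] rot [-1.5707e+00  2.0000e-04 -2.3002e+00] F [ 0.8  0.5 -1. ] M [ 0.09 -0.11  0.23] w 0.0437 q6 1.84
dp [ 0.0017 -0.      0.002 ] roll 0.0498
```

Mz doesn't change with grip force, so this is spindle drag and not slipping. Continuing.

Request:
apply_moves(deltas=[{"dp": [0,0,0],"roll": 0.003,"grip": 1},{"dp": [0,0,0],"roll": 0.003,"grip": 1},{"dp": [0,0,0],"roll": 0.003,"grip": 1},{"dp": [0,0,0],"roll": 0.003,"grip": 1}], newtons=18)

```text
time_s: 25.38
ee_pos: [0.5642, -0.2386, 0.1495]
eef_rot: [-1.571, 0.0, -2.312]
force: [1.3, 1.5, -1.4]
grip_width: 0.0437
```

```bash
python3 - <<'E'
from h import *
to([.5646,-.2412,.1495],-2.35)
E
```

```text
t 25.38 tcp [ 0.5642 -0.2386  0.1495] rot [-1.5707e+00  2.0000e-04 -2.3122e+00] F [ 1.3  1.5 -1.4] M [ 0.32 -0.27  0.32] w 0.0437 q6 1.85
dp [ 0.0017 -0.      0.0021] roll 0.0378
```

Request:
apply_moves(deltas=[{"dp": [0,0,0],"roll": 0.003,"grip": 1},{"dp": [0,0,0],"roll": 0.003,"grip": 1}])

```text
time_s: 25.62
ee_pos: [0.5642, -0.2385, 0.1495]
eef_rot: [-1.571, 0.0, -2.318]
force: [1.4, 2.2, -0.9]
grip_width: 0.0436
```

```bash
python3 - <<'E'
from h import *
to([.5646,-.2412,.1495],-2.35)
E
```

```text
t 25.62 tcp [ 0.5642 -0.2385  0.1495] rot [-1.5707e+00  2.0000e-04 -2.3182e+00] F [ 1.4  2.2 -0.9] M [ 0.37 -0.35  0.24] w 0.0436 q6 1.86
dp [ 0.0017 -0.      0.0021] roll 0.0318
```

Request:
apply_moves(deltas=[{"dp": [0,0,0],"roll": 0.003,"grip": 1},{"dp": [0,0,0],"roll": 0.003,"grip": 1},{"dp": [0,0,0],"roll": 0.003,"grip": 1},{"dp": [0,0,0],"roll": 0.003,"grip": 1}])

```text
time_s: 26.12
ee_pos: [0.5642, -0.2385, 0.1495]
eef_rot: [-1.571, 0.0, -2.33]
force: [2.6, 3.4, 1.0]
grip_width: 0.0437
```

```bash
python3 - <<'E'
from h import *
to([.5646,-.2412,.1495],-2.35)
E
```

```text
t 26.12 tcp [ 0.5642 -0.2385  0.1495] rot [-1.5707e+00  2.0000e-04 -2.3302e+00] F [2.6 3.4 1. ] M [ 0.62 -0.5   0.27] w 0.0437 q6 1.87
dp [ 0.0017 -0.      0.0021] roll 0.0198
```

```bash
python3 - <<'E'
from h import *
cv2.imwrite("pics/side6.png",imaging.camera("side"))
for z,R in((.122,(.026,.028,.030)),(.119,(.0318,)),(.116,(.0318,))):
  for f in("side5","side6"):
    g=cv2.cvtColor(cv2.imread(f"pics/{f}.png"),cv2.COLOR_BGR2GRAY).astype(np.float32)
    A=np.arange(150,210,2);v=np.array([np.mean([cv2.getRectSubPix(g,(1,1),tuple(map(float,pix("side",[.5638+r*np.cos(a),-.239+r*np.sin(a),z]))))[0,0] for r in R]) for a in np.radians(A)])
    w=np.clip(80-v,0,None);w[(A<164)|(A>198)]=0;print(f,z,v.astype(int).tolist(),"centroid",(w@A/w.sum()).round(1))
E
```

```text
side5 0.122 [87, 87, 86, 85, 87, 88, 88, 85, 82, 79, 74, 68, 62, 60, 65, 70, 73, 75, 74, 73, 73, 73, 74, 76, 79, 81, 83, 83, 83, 83] centroid 180.2
side6 0.122 [84, 83, 84, 86, 88, 88, 86, 82, 77, 71, 66, 65, 65, 69, 70, 72, 72, 72, 73, 76, 78, 81, 82, 82, 81, 81, 82, 82, 84, 86] centroid 176.1
side5 0.119 [81, 82, 83, 83, 81, 80, 79, 80, 80, 79, 76, 76, 73, 67, 59, 54, 58, 60, 62, 67, 76, 80, 81, 75, 74, 84, 89, 94, 102, 110] centroid 182.2
side6 0.119 [82, 82, 83, 83, 82, 80, 79, 78, 78, 74, 65, 57, 57, 61, 66, 69, 68, 67, 65, 70, 79, 84, 85, 80, 80, 89, 94, 99, 104, 108] centroid 177.3
side5 0.116 [77, 78, 79, 79, 80, 80, 79, 79, 80, 81, 81, 81, 76, 70, 67, 65, 62, 62, 63, 62, 64, 74, 82, 90, 91, 90, 82, 82, 86, 91] centroid 183.7
side6 0.116 [79, 79, 80, 81, 82, 82, 82, 83, 83, 83, 83, 80, 71, 61, 59, 62, 66, 67, 65, 63, 62, 73, 85, 97, 97, 97, 89, 87, 90, 95] centroid 182.6
```

```bash
python3 - <<'E'
from h import *
t=cv2.cvtColor(cv2.imread("pics/top0.png"),cv2.COLOR_BGR2GRAY)
P=[]
for u,v in((401,165),(406,217),(449,163),(453,215)):
    w=t[v-5:v+6,u-5:u+6].astype(float);m=np.clip(np.median(w)-25-w,0,None);yy,xx=np.mgrid[-5:6,-5:6]
    m[np.hypot(xx,yy)>4.5]=0;c=(u+(m*xx).sum()/m.sum(),v+(m*yy).sum()/m.sum());P.append(onz("top",*c,.091)[:2]);print(np.round(c,1),P[-1])
P=np.array(P);ang=lambda d:np.degrees(np.arctan2(d[1],d[0])).round(1)
print("x axis:",ang(P[0]-P[1]),ang(P[2]-P[3]),"y axis-90:",ang(P[0]-P[2])-90,ang(P[1]-P[3])-90,"centre",P.mean(0))
E
```

```text
[399.9 164.8] [ 0.6236 -0.1804]
[406.  219.3] [ 0.4937 -0.1914]
[447.8 163. ] [ 0.631  -0.2943]
[452.3 216. ] [ 0.5042 -0.2995]
x axis: 4.8 2.3 y axis-90: 3.700000000000003 5.5 centre [ 0.563125 -0.2414  ]
```

Between the last two pictures the slot moved about 4–5° for the 4.8° commanded, so there's no slip and the stop hasn't been reached yet. I'll relieve the side load and creep on.

Request:
apply_moves(deltas=[{"dp": [-0.0003,-0.0001,0],"roll": 0,"grip": 1},{"dp": [0,0,0],"roll": 0.003,"grip": 1},{"dp": [0,0,0],"roll": 0.003,"grip": 1},{"dp": [0,0,0],"roll": 0.003,"grip": 1}])

```text
time_s: 26.68
ee_pos: [0.5643, -0.2385, 0.1495]
eef_rot: [-1.571, -0.0, -2.339]
force: [0.5, 1.6, -0.8]
grip_width: 0.0442
```

```bash
python3 - <<'E'
from h import *
to([.5646,-.2412,.1495],-2.35)
E
```

```text
t 26.68 tcp [ 0.5643 -0.2385  0.1495] rot [-1.5709e+00 -2.0000e-04 -2.3393e+00] F [ 0.5  1.6 -0.8] M [ 0.24 -0.21  0.27] w 0.0442 q6 1.88
dp [ 0.0017 -0.      0.0021] roll 0.0107
```

Request:
apply_moves(deltas=[{"dp": [0,0,0],"roll": 0.003,"grip": 1},{"dp": [0,0,0],"roll": 0.003,"grip": 1},{"dp": [0,0,0],"roll": 0.003,"grip": 1},{"dp": [0,0,0],"roll": 0.003,"grip": 1}])

```text
time_s: 27.18
ee_pos: [0.5644, -0.2385, 0.1495]
eef_rot: [-1.571, -0.0, -2.351]
force: [1.3, -0.3, -3.9]
grip_width: 0.0438
```

```bash
python3 - <<'E'
from h import *
to([.5646,-.2412,.1495],-2.4)
E
```

```text
t 27.18 tcp [ 0.5644 -0.2385  0.1495] rot [-1.5707e+00 -1.0000e-04 -2.3512e+00] F [ 1.3 -0.3 -3.9] M [ 0.   -0.27  0.43] w 0.0438 q6 1.89
dp [ 0.0017 -0.      0.0021] roll 0.0488
```

Mz has risen to 0.43 N·m, so this looks like the stop. I'll hold and re-read.

Request:
apply_moves(deltas=[{"dp": [0,0,0],"roll": 0,"grip": 1}])

```text
time_s: 27.3
ee_pos: [0.5644, -0.2385, 0.1495]
eef_rot: [-1.571, -0.0, -2.351]
force: [0.5, -1.7, -2.3]
grip_width: 0.0439
```

```bash
python3 - <<'E'
from h import *
to([.5646,-.2412,.1495],-2.4)
E
```

```text
t 27.3 tcp [ 0.5644 -0.2385  0.1495] rot [-1.5706e+00 -1.0000e-04 -2.3511e+00] F [ 0.5 -1.7 -2.3] M [-0.06 -0.27  0.43] w 0.0439 q6 1.89
dp [ 0.0017 -0.      0.002 ] roll 0.0489
```

Same reading twice (0.43 N·m, against 0.25 drag), so the spindle is on its stop. Letting go and rising clear.

Request:
apply_moves(deltas=[{"dp": [0,0,0],"roll": 0,"grip": -1},{"dp": [0,0,0],"roll": 0,"grip": -1},{"dp": [0,0,0],"roll": 0,"grip": -1},{"dp": [0,0,0],"roll": 0,"grip": -1},{"dp": [0,0,0],"roll": 0,"grip": -1},{"dp": [0,0,0],"roll": 0,"grip": -1}])

```text
time_s: 28.05
ee_pos: [0.5644, -0.2384, 0.1495]
eef_rot: [-1.571, 0.0, -2.351]
force: [-0.4, 0.6, 0.2]
grip_width: 0.0941
```

Request:
apply_moves(deltas=[{"dp": [0,-0.005,0],"roll": 0,"grip": -1},{"dp": [0,-0.015,0],"roll": 0,"grip": -1},{"dp": [0,-0.025,0],"roll": 0,"grip": -1},{"dp": [0,-0.03,0],"roll": 0,"grip": -1},{"dp": [0,-0.03,0],"roll": 0,"grip": -1},{"dp": [0,-0.03,0],"roll": 0,"grip": -1},{"dp": [-0.03,0,-0.02],"roll": 0,"grip": -1},{"dp": [0.03,0,-0.04],"roll": 0,"grip": -1},{"dp": [0.03,0,-0.04],"roll": 0,"grip": -1},{"dp": [0,0,0],"roll": 0,"grip": -1}])

```text
time_s: 29.3
ee_pos: [0.4703, -0.189, 0.2864]
eef_rot: [-1.569, 0.001, -2.352]
force: [0.7, -0.9, 0.5]
grip_width: 0.0939
```

```bash
python3 - <<'E'
from h import *
to([.4,0,.28],-2.35)
s=imaging.camera("side");t=imaging.camera("top");cv2.imwrite("pics/side7.png",s);cv2.imwrite("pics/top7.png",t)
def c(im,u,v,w=28,h=28):return cv2.resize(im[v-h:v+h+1,u-w:u+w+1],(400,400),interpolation=cv2.INTER_CUBIC)
cv2.imwrite("pics/c7.png",np.hstack([c(s,360,115),c(t,432,188)]))
E
```

```text
t 29.3 tcp [ 0.4703 -0.189   0.2864] rot [-1.5689e+00  5.0000e-04 -2.3516e+00] F [ 0.7 -0.9  0.5] M [ 0.12 -0.07  0.03] w 0.0939 q6 1.9
dp [-0.0848  0.0064 -0.183 ] roll -0.0016
```

View pics/c7.png

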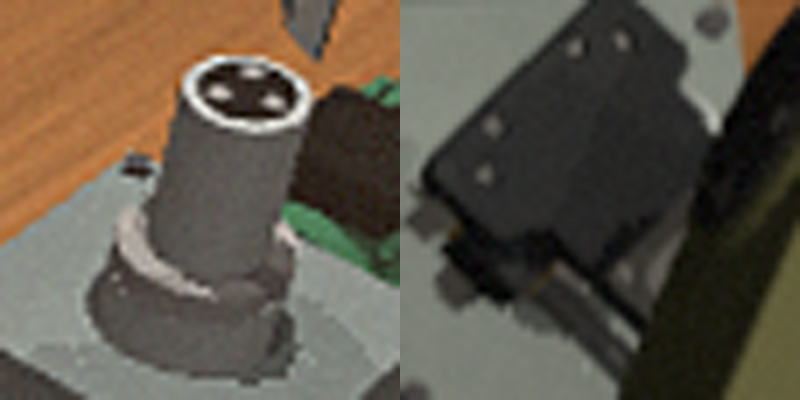

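The head stands upright with its flange flush on the nose (crop 200,280), but the arm hides it from the top camera. I'll move off for a final check.

Request:
apply_moves(deltas=[{"dp": [-0.017,0,-0.037],"roll": 0,"grip": -1},{"dp": [-0.017,0,-0.037],"roll": 0,"grip": -1},{"dp": [-0.017,0,-0.037],"roll": 0,"grip": -1},{"dp": [-0.017,0,-0.037],"roll": 0,"grip": -1},{"dp": [-0.017,0,-0.035],"roll": 0,"grip": -1},{"dp": [0,0,0],"roll": 0,"grip": -1}])

```text
time_s: 30.15
ee_pos: [0.4024, 0.0014, 0.2853]
eef_rot: [-1.57, 0.001, -2.348]
force: [0.4, 0.0, -0.2]
grip_width: 0.094
```

```bash
python3 - <<'E'
from h import *
s=imaging.camera("side");t=imaging.camera("top");cv2.imwrite("pics/side8.png",s);cv2.imwrite("pics/top8.png",t)
def c(im,u,v,w=20,h=20):return cv2.resize(im[v-h:v+h+1,u-w:u+w+1],(400,400),interpolation=cv2.INTER_CUBIC)
cv2.imwrite("pics/c8.png",np.hstack([c(s,360,115),c(t,432,188)]))
for n,cc in(("top",(.5665,-.2425)),("side",(.5638,-.239))):
    for z in(.122,.185): pass
    print(n,"body top centre",[e for u,v in(pix(n,[*cc,.185]).astype(int),) for e in ell(cv2.imread(f"pics/{n}8.png"),n,u,v,11,0,65,.185) if e[1][1]>.02])
    g=cv2.cvtColor(cv2.imread(f"pics/{n}8.png"),cv2.COLOR_BGR2GRAY).astype(np.float32)
    print([int(np.mean([cv2.getRectSubPix(g,(1,1),tuple(map(float,pix(n,[cc[0]+r*np.cos(a),cc[1]+r*np.sin(a),.122]))))[0,0] for r in(.026,.028,.030)])) for a in np.radians(range(0,360,6))])
E
```

```text
top body top centre [(array([ 0.5657, -0.2427]), array([0.0407, 0.0793])), (array([ 0.5664, -0.2424]), array([0.0304, 0.0317]))]
[125, 110, 142, 153, 156, 154, 164, 159, 156, 151, 151, 156, 151, 156, 158, 157, 156, 153, 153, 155, 145, 125, 106, 103, 106, 105, 105, 104, 83, 50, 54, 44, 81, 105, 104, 109, 116, 129, 142, 154, 149, 135, 143, 173, 134, 73, 70, 62, 41, 32, 32, 32, 30, 48, 76, 74, 76, 150, 167, 115]
side body top centre [(array([ 0.5501, -0.2189]), array([0.054 , 0.0853])), (array([ 0.5579, -0.2344]), array([0.0162, 0.0301])), (array([ 0.5834, -0.2569]), array([0.0461, 0.0706]))]
[37, 37, 34, 41, 79, 99, 101, 100, 105, 114, 133, 148, 164, 171, 171, 168, 167, 172, 173, 168, 176, 163, 129, 114, 121, 121, 120, 121, 91, 71, 71, 75, 100, 114, 118, 122, 119, 134, 159, 184, 169, 124, 90, 89, 92, 92, 94, 93, 97, 94, 93, 89, 88, 86, 73, 51, 35, 38, 40, 38]
```

View pics/c8.png

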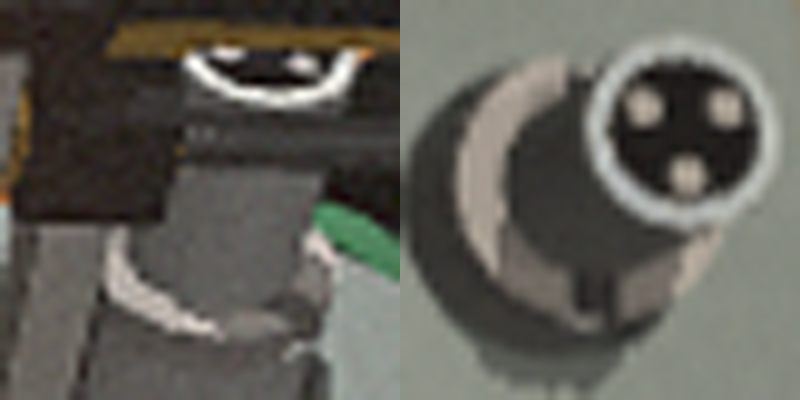

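View pics/top8.png

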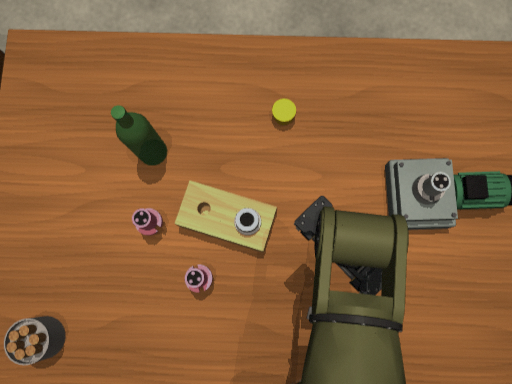

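Final check: both views put the slot at about 180° world, which is the housing's x line (183–184°) less about 3° of slot play. The head's centre is over the nose (0.5664, -0.2424 against 0.5665, -0.2425), and the bystanders and spare are where they were. Handing in.

```bash
python3 -c "
from station import ctrl
print(ctrl.get_obs()['time_s'],ctrl.hand_in())"
```

```text
the job is handed in; nothing more can be done
30.25 None
```

I fitted the slotted head to the drive unit, turned it clockwise to the spindle stop, let go, and handed the job in at 30.25 s of the 72 s allowed.

**Fitting:** I took the grey head from the rack and lowered it with its slots over the dogs. It stopped at the expected home height with about 7 N of contact. The highest wrist readings I saw were about 6 N sideways and 11–12 N downwards while turning.

**Turning:** The head went round about 0.77 rad. The twist stayed at about 0.25 N·m and then rose to 0.43 N·m, the same on two readings, which I took as the stop. I released it there.

**Last checks:**
- **Seating:** the head stands with its flange flush, and from above its centre matches the nose to within 0.2 mm.
- **Direction:** the slot line is at about 180° world, while the housing's x line is at about 183–184° by my measurement. The difference of about 3° is roughly the slot play on the dogs.
- **Surroundings:** the spare head, bottle, candle, wrench and pink look-alikes appear where they were in the first picture. The wrench is partly hidden by the arm.

**What did not agree:**
- **Cameras:** the two cameras differed by about 4 mm on the nose position, so I used the average.
- **Drag start:** early in the turn the twist read only about 0.06 N·m until roughly 0.23 rad. The head had probably only taken up the slot play by then.
- **Turn angle:** the 0.77 rad total exceeds the roughly 0.67 rad I expected for the spindle. Slot and shank play and angle errors of a few degrees would explain this, but I did not measure the dogs' final direction directly.

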